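Bring the red touch-up jar round to the arrow

ROBOT

A 6-joint arm with a two-finger parallel gripper is mounted at the origin on the work surface; the furniture and walls round the work are solid. World frame = base frame: x ahead of the robot, y to its left, z up, the work surface at z = 0. Lengths are in m, angles in rad, forces in N, time in s.
With the tool pointing down it reaches from about 0.35 to 0.975 m from the base axis. Payload 4.9 kg.
Tool frame: the origin (TCP) lies on the centre line of the jaws, within the pads' length; the fingertips stand 14 mm ahead of it and the grasp point (between the pads) lies 5 mm behind it; x points along the fingers, z is the direction in which the jaws open and shut, and the axes are right-handed (so a half turn about x gives the same grasp; the last joint's range is limited). The gripper opens to 85 mm and grips with 20 to 120 N. Pads are 22 mm wide; open, the fingers measure 114 mm over their backs; the gripper's body (76 mm by 85 mm) begins 54 mm behind the grasp point. The pads swing forward as they close: fully open they stand 13 mm farther back than shut.
Start: joints at [-1.232, 0.053, 1.613, -0, 1.476, -0.119], TCP at [0.276, -0.561, 0.245] pointing down, gripper open.
Joint ranges: [-3.01, 3.01], [-1.01, 2.22], [0.06, 2.58], [-1.02, 4.17], [0.09, 2.62], [-3.14, 3.14]. Speed limits (rad/s): [2.57, 2.57, 3.14, 3.14, 3.14, 3.14].

INTERFACE

Orientations are given as a rotation vector (axis times angle).
In Python, from station import ctrl gives the robot as it stands.
- The arm moves only by the tool move_arm, never from a script. Its argument "increments" is a list that holds one entry, the list of rows, each a list of 4 numbers: the shift along the tool's x, y, z in units of 25 cm (1.0 is 25 cm), then the turn about the tool's x in units of 90 degrees (1.0 is 90 degrees). A call has 1 to 20 rows; each row shifts and turns the commanded pose from where the row before left it, along the tool's axes as they then stand; what a row does not reach is not made up. A row lasts 1/12 s, in which the tool goes at most 41.7 mm and 7.16 degrees, less where a joint would pass 70% of its speed; a pose out of reach is approached as far as the arm can. A call with a number of a shift or a turn outside -1 to 1 is refused whole. A call with a gripper value outside its range is refused whole. "gripper" is the closure, from 0 (fully open) to 1 (shut), set as the call begins (left out, the last holds). The fingers move at their own pace and stop on an object; "squeeze" is the grip in N (left out, the last holds). Time passes only in rows, so rows that do not move let the fingers close. It gives the time, the measured TCP pose, the force and the opening at its end, in the units of the state.
- ctrl.get_obs(): the state, without advancing time (a new reading comes with each control period).
- ctrl.get_image(name): name is "scene" or "top" or "wrist"; returns a dict with "pixels" (384x512x3 uint8, red, green, blue), "depth" (384x512 float32, m along the optical axis (not along the pixel's ray), 0 where there is no reading), "K" (3x3 intrinsics, pixels), "k1" (the pictures are not rectified: a ray, as slopes to the right and down, at radius r is drawn at 1 + k1 r^2 times it, then the intrinsics apply), "extrinsics" (4x4, takes a point from camera to world coordinates); the wrist camera has in their place "tool_from_camera" (4x4, takes a point from camera to tool coordinates, whose origin is the TCP and whose axes are the tool frame's). Camera axes: x right, y up, looking along -z (the intrinsics and any distortion apply to the point x, -y, -z); pixel columns grow to the right and rows downward; lengths in m; the calibration is good to about 2 mm. A picture is of the moment at which its call begins: read the wrist's pose just before it.
- ctrl.finish_job(): hands the job in, once; it reports no verdict.
Trained networks look in the newest picture that a camera, given by its name, has taken for a name from the list of things; names that differ only in an ending like _2 or _b are one class to them, and where a whole thing is asked for, a point or a joint stands for the part that bears it (a point fixed in the world has none). Each returns a list of dicts, best first, with "score" (0 to 1); they miss things now and then, are a little off and sometimes report something else, mostly with a low value. They report only what shows in the picture. A call takes as long as a camera call.
- ctrl.trace(camera, target): "region" (384x512 bool, what is visible of it) and "pixel" ([row, column] in pixels, amid what is visible of it).
The state is a dict: "t": time; "q": joint angles; "dq": joint speeds; "effort": joint torques, N m; "tool_pos": TCP position; "tool_rot": TCP orientation; "contact_force": force on the tool from outside, world axes, zero at the start; "wrist_torque": the same for the moment, N m; "opening": finger opening in m.
Only numpy, scipy, OpenCV 4.12 (cv2) and the standard library are available. Lean on these libraries where they do the work, as an engineer would, in place of code of your own. Each camera call takes 0.05 s, during which the arm holds its last target. There are 200 camera calls.

TASK

Turn the paint turntable until the red jar stands at the yellow arrow, in line with it, and let go. Turn the disc only: all three jars stay standing in their pockets.

Things in the scene. Friction and masses are not known exactly. Their poses are not given: they have to be found in the camera images.
- turntable_foot: Fixed foot of the round paint turntable, dark steel, with a yellow arrow (chevron) on a small block just outside the disc. Origin: on the vertical axis about which the disc turns, at worktop height; z up; +x points from the axis to the arrow, which lies 128 to 160 mm from the axis, 28 mm high.
- turntable_disc: Grey disc, 220 mm across, top face 28 mm up; origin as the foot's. Turns both ways with light drag (2 N at a post), stays where left. 3 pockets (12 mm deep) 68 mm from the axis, every 120 degrees, one at its +x. 3 upright posts to push 88 mm from the axis, half-way between pockets (60 degrees from the jars): black sleeve 16 mm thick from 89 to 155 mm above the worktop, above the jar caps.
- red_jar: The jar to bring to the arrow: white cap, red paint seen through the glass above and below a wrap-round label, 44 mm across and 60 mm tall, standing loose in one of the disc's three pockets. Origin: centre of its underside, 28 mm above the worktop; z up; its yaw means nothing.
- grey_jar: Jar of light grey paint, black cap, label, 44 mm across and 58 mm tall, standing loose in one of the disc's three pockets. Origin: centre of its underside, 28 mm above the worktop; z up; its yaw means nothing.
- black_jar: Jar of black paint, white cap, label, 48 mm across and 64 mm tall, standing loose in one of the disc's three pockets. Origin: centre of its underside, 28 mm above the worktop; z up; its yaw means nothing.

How it is judged:
At the end, for the whole second after the job is handed in: The red jar stands at the yellow arrow, its centre within 15 mm to either side of the line from the disc's axis through the arrow, at rest; all three jars stand upright (within 9 degrees) and fully down in the disc's pockets (y of red_jar in the frame of turntable_foot between -0.015 and 0.015 m and x of red_jar in the frame of turntable_foot above 0.05 m and linear speed of red_jar below 0.01 m/s and z of red_jar in the frame of turntable_foot between 0.022 and 0.034 m and z of grey_jar in the frame of turntable_foot between 0.022 and 0.034 m and z of black_jar in the frame of turntable_foot between 0.022 and 0.034 m and horizontal distance between each of red_jar, grey_jar, black_jar and turntable_foot below 0.08 m and angle between each of red_jar, grey_jar, black_jar's own z axis and vertical below 0.15 rad); the robot touches nothing.
It fails at once if the red jar is lifted or knocked out of its pocket (raised more than 12 mm) (z of red_jar in the frame of turntable_foot above 0.04 m).
It fails at once if the grey jar is lifted or knocked out of its pocket (raised more than 12 mm) (z of grey_jar in the frame of turntable_foot above 0.04 m).
It fails at once if the black jar is lifted or knocked out of its pocket (raised more than 12 mm) (z of black_jar in the frame of turntable_foot above 0.04 m).
It also fails if it takes over 29 s, if anything falls off the work surface, if the arm or the gripper's body presses on something with over 40 N, if the wrist force passes 120 N, or if a joint passes its speed limit or range.

## Working session

There is one attempt and no reset: what is moved stays moved. The work goes in short steps, Python scripts to look and compute and a tool call to move; the robot and the scene stay as the last step left them, time stands still between calls to the robot, and variables do not carry over. Pictures are saved under pics/ and viewed, about 8 in all and at most 12, crops included, and the job is handed in when it is done.

Besides the shell and the picture viewer there is one more tool, called after ">>>" as name(argument=value, ...), one argument or row to a line, values as JSON. move_arm: Moves the arm, as the interface text tells. Shifts and turns lie within -1 to 1; 1 stands for 25 cm of shift or 90 degrees of turn. Its arguments: {"type":"object","properties":{"increments":{"type":"array","items":{"type":"array","items":{"type":"array","items":{"type":"number","minimum":-1,"maximum":1}}}},"gripper":{"type":"number"},"squeeze":{"type":"number"}},"required":["increments"]}

```bash
mkdir -p pics
cat > h.py <<'E'
import numpy as np, cv2
from station import ctrl
def cloud(im):
    K=im["K"];h,w=im["depth"].shape
    u,v=np.meshgrid(np.arange(w),np.arange(h))
    xd=(u-K[0,2])/K[0,0];yd=(v-K[1,2])/K[1,1]
    x,y=xd.copy(),yd.copy()
    for _ in range(8):
        s=1+im["k1"]*(x*x+y*y);x=xd/s;y=yd/s
    d=im["depth"];P=np.stack([x*d,-y*d,-d,np.ones_like(d)],-1)
    T=im["extrinsics"] if "extrinsics" in im else im["T"]
    return (P@np.asarray(T).T)[...,:3]
def save(im,n): cv2.imwrite("pics/"+n,im["pixels"][...,::-1])
E
python3 - <<'E'
from h import *
o=ctrl.get_obs();print(o["t"],o["tool_pos"],o["tool_rot"])
ims=[]
for c in ["scene","top"]:
    im=ctrl.get_image(c);ims.append(im["pixels"]);P=cloud(im)
    np.save(c+".npy",P)
    for n in ["turntable_foot","turntable_disc","red_jar","grey_jar","black_jar"]:
        for r in ctrl.trace(c,n)[:2]:
            m=r["region"]&(im["depth"]>0);p=P[m]
            if len(p)==0: continue
            zt=np.percentile(p[:,2],95);t=p[p[:,2]>zt-.006]
            print(c,n,round(r["score"],2),r["pixel"],m.sum(),"med",np.median(p,0).round(3),"top",((t.max(0)+t.min(0))/2).round(3),np.ptp(t,0).round(3))
cv2.imwrite("pics/a.png",cv2.resize(np.vstack(ims)[...,::-1],(400,600)))
cv2.imwrite("pics/top.png",ims[1][...,::-1]);cv2.imwrite("pics/scene.png",ims[0][...,::-1])
E
```

```text
0.0 [ 0.27606276 -0.56007252  0.24409473] [ 0.86693072  1.39326193 -0.86485752]
scene turntable_foot 0.68 [273.5, 273.1] 809 med [0.257 0.332 0.024] top [0.261 0.333 0.028] [0.043 0.049 0.008]
scene turntable_disc 0.94 [217.6, 260.3] 6935 med [0.364 0.289 0.03 ] top [0.402 0.261 0.146] [0.165 0.161 0.024]
scene turntable_disc 0.21 [171.1, 279.9] 876 med [0.426 0.232 0.077] top [0.439 0.225 0.093] [0.043 0.043 0.007]
scene red_jar 0.87 [208.4, 292.2] 907 med [0.314 0.261 0.074] top [0.325 0.255 0.088] [0.04  0.038 0.007]
scene red_jar 0.34 [171.9, 276.4] 872 med [0.426 0.232 0.077] top [0.439 0.225 0.093] [0.043 0.043 0.007]
scene grey_jar 0.61 [198.8, 228.3] 855 med [0.395 0.343 0.072] top [0.408 0.338 0.086] [0.04  0.041 0.008]
scene black_jar 0.68 [171.7, 279.9] 920 med [0.426 0.231 0.075] top [0.439 0.225 0.092] [0.043 0.043 0.007]
top turntable_foot 0.7 [254.0, 234.2] 540 med [0.268 0.328 0.022] top [0.268 0.332 0.027] [0.055 0.046 0.009]
top turntable_disc 0.87 [197.5, 260.0] 7712 med [0.384 0.276 0.028] top [0.39  0.273 0.097] [0.184 0.186 0.122]
top red_jar 0.68 [229.0, 272.3] 434 med [0.326 0.254 0.087] top [0.326 0.254 0.088] [0.039 0.039 0.008]
top grey_jar 0.82 [179.6, 231.0] 474 med [0.406 0.336 0.085] top [0.409 0.336 0.085] [0.039 0.039 0.007]
top black_jar 0.92 [169.9, 288.9] 506 med [0.436 0.226 0.091] top [0.44  0.224 0.092] [0.042 0.042 0.008]
```

View pics/top.png

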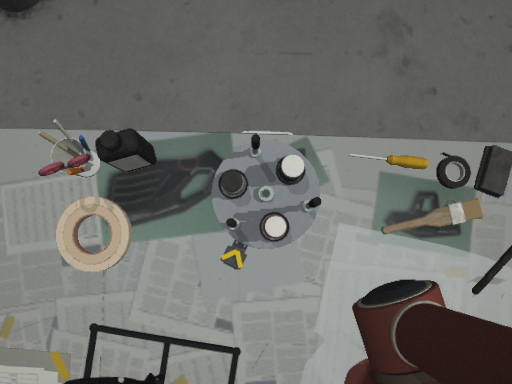

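View pics/scene.png

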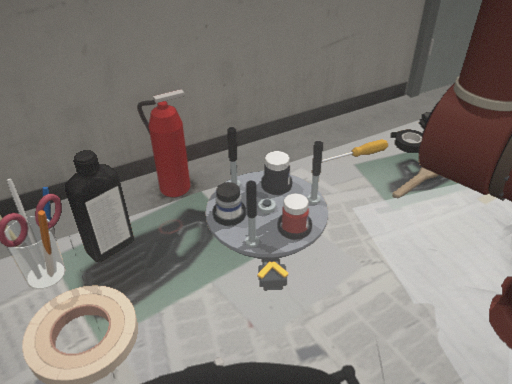

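Run:
```python
from h import *
J=np.array([[.3255,.2545],[.4085,.337],[.4395,.2245]]);c=J.mean(0)
print("axis",c,"r",np.linalg.norm(J-c,axis=1),"ang",np.degrees(np.arctan2(*(J-c).T[::-1])))
for n in ["top","scene"]:
    P=np.load(n+".npy").reshape(-1,3);d=P[:,:2]-c;r=np.hypot(*d.T)
    m=(P[:,2]>.1)&(P[:,2]<.17)&(r<.13);q=P[m]
    a=np.degrees(np.arctan2(*(q[:,:2]-c).T[::-1]))
    for k in range(-180,180,20):
        s=(a>=k)&(a<k+20)
        if s.sum()>3: print(n,k,s.sum(),q[s].mean(0).round(3),"max",q[s].max(0).round(3),"min",q[s].min(0).round(3))
    m=(P[:,2]>.023)&(P[:,2]<.034)&(r>.122)&(r<.17);q=P[m];a=np.degrees(np.arctan2(*(q[:,:2]-c).T[::-1]))
    print(n,"block",m.sum(),q.mean(0),"ang",a.mean(),a.min(),a.max())
    # surroundings
    m=(P[:,2]>.04)&(r>.13)&(r<.4)
    print(m.sum(),P[m].min(0),P[m].max(0)) if m.any() else 0
from scipy.spatial.transform import Rotation as R
print(R.from_rotvec(ctrl.get_obs()["tool_rot"]).as_matrix().round(3))
```

```text
axis [0.39116667 0.272     ] r [0.06795852 0.06727142 0.06776696] ang [-165.07763429   75.06858282  -44.50178839]
top -120 96 [0.369 0.188 0.144] max [0.375 0.193 0.157] min [0.362 0.178 0.1  ]
top -100 4 [0.377 0.186 0.154] max [0.377 0.189 0.155] min [0.377 0.184 0.153]
top 0 115 [0.474 0.294 0.141] max [0.484 0.302 0.158] min [0.469 0.287 0.101]
top 120 71 [0.329 0.332 0.152] max [0.337 0.34  0.157] min [0.322 0.325 0.118]
top 140 7 [0.325 0.327 0.135] max [0.327 0.329 0.154] min [0.322 0.325 0.113]
top block 215 [0.2636307  0.3305752  0.02603524] ang 155.33158323518236 146.46349854016083 164.3246474275058
15740 [0.04176862 0.00940983 0.04013575] [0.50005284 0.67121469 0.56534671]
scene -120 286 [0.366 0.19  0.132] max [0.376 0.196 0.157] min [0.36 0.18 0.1 ]
scene 0 217 [0.472 0.297 0.132] max [0.485 0.303 0.158] min [0.466 0.288 0.1  ]
scene 20 49 [0.473 0.302 0.13 ] max [0.477 0.304 0.153] min [0.469 0.301 0.102]
scene 120 309 [0.325 0.336 0.133] max [0.336 0.342 0.158] min [0.32  0.327 0.101]
scene 140 11 [0.322 0.33  0.136] max [0.324 0.33  0.156] min [0.321 0.329 0.108]
scene block 466 [0.2603492  0.33332563 0.02662118] ang 154.88755476303325 145.68386467447883 164.13500095673623
20232 [0.01808239 0.06762219 0.04001821] [0.4988674  0.67184865 0.43167234]
[[ 0.     0.897  0.442]
 [-0.     0.442 -0.897]
 [-1.    -0.     0.   ]]
```

The pictures show the disc at about (197,260) in top, with the yellow chevron at (256,234) and the red jar at (228,273). The axis is at (0.391, 0.272), the arrow at 155° and the red jar at 195°. So the disc turns about −40° (clockwise). I'll use the post at −105°, at (0.368, 0.187), with the partly closed jaws held loosely round it.

>>> move_arm(
  increments=[
    [[0, 0.108, -0.081, 0], [0, 0.108, -0.081, 0], [0, 0.108, -0.081, 0], [0, 0.108, -0.081, 0], [0, 0.108, -0.081, 0], [0, 0.108, -0.081, 0], [0, 0.108, -0.081, 0], [0, 0.108, -0.081, 0], [0, 0.108, -0.081, 0], [0, 0.108, -0.081, 0], [0, 0.108, -0.081, 0], [0, 0.108, -0.081, 0], [0, 0, 0, 0], [0, 0, 0, 0]],
  ],
  gripper=0.6,
)

```text
t: 1.77
tool_pos: [0.46, -0.1982, 0.2455]
tool_rot: [0.863, 1.392, -0.863]
contact_force: [0.1, -1.3, -0.4]
opening: 0.0343
```

>>> move_arm(
  increments=[
    [[0, 0.032, -0.125, 0], [0, 0.032, -0.125, 0], [0, 0.032, -0.125, 0], [0, 0.032, -0.125, 0], [0, 0.032, -0.125, 0], [0, 0.032, -0.125, 0], [0, 0.032, -0.125, 0], [0, 0.032, -0.125, 0], [0, 0.032, -0.125, 0], [0, 0.032, -0.125, 0], [0, 0.032, -0.125, 0], [0, 0.032, -0.125, 0], [0, 0, 0, -0.077], [0, 0, 0, -0.077], [0, 0, 0, -0.077], [0, 0, 0, -0.077], [0, 0, 0, -0.077], [0, 0, 0, -0.077], [0, 0, 0, -0.077], [0, 0, 0, 0]],
  ],
)

```text
t: 3.43
tool_pos: [0.3804, 0.1783, 0.2454]
tool_rot: [0.209, 1.56, -0.209]
contact_force: [-0.2, -0.4, -0.3]
opening: 0.0338
```

```bash
cat > m.py <<'E'
from h import *
from scipy.spatial.transform import Rotation as R
import sys
o=ctrl.get_obs();M=R.from_rotvec(o["tool_rot"]).as_matrix()
print("t",o["t"],"tcp",o["tool_pos"].round(4) if hasattr(o["tool_pos"],"round") else o["tool_pos"],"open",o["opening"],"q",np.round(o["q"],2),"F",np.round(o["contact_force"],1),"z ang",np.degrees(np.arctan2(M[1,2],M[0,2])).round(1),M[:,0].round(3))
g=np.array([float(a) for a in sys.argv[1:4]])
if len(g): print("units to goal",((g-o["tool_pos"])@M/.25).round(3))
E
python3 m.py 0.368 0.187 0.125
python3 - <<'E'
from h import *
P=np.load("top.npy")
for y,x in [(326,93),(350,238),(345,165)]: print(P[y-2:y+3,x-2:x+3].reshape(-1,3)[np.argmax(P[y-2:y+3,x-2:x+3,2])])
E
```

```text
t 3.4333 tcp [0.3804 0.1783 0.2454] open 0.03382719411677032 q [ 0.26 -0.47  2.06 -0.    1.55  0.53] F [-0.2 -0.4 -0.3] z ang -15.3 [ 0. -0. -1.]
units to goal [ 0.481  0.021 -0.057]
[0.11596562 0.61286951 0.0161637 ]
[0.08052949 0.32006545 0.01617689]
[0.30999119 0.29329403 0.90560926]
```

>>> move_arm(
  increments=[
    [[0, 0.011, -0.029, 0], [0, 0.01, -0.028, 0], [0, 0, 0, 0], [0.08, 0, 0, 0], [0.08, 0, 0, 0], [0.08, 0, 0, 0], [0.08, 0, 0, 0], [0.08, 0, 0, 0], [0.08, 0, 0, 0], [0, 0, 0, 0], [0, 0, 0, 0]],
  ],
)

```text
t: 4.35
tool_pos: [0.3666, 0.188, 0.1245]
tool_rot: [0.209, 1.563, -0.21]
contact_force: [-0.6, 1.0, 0.7]
opening: 0.034
```

```bash
python3 m.py
python3 - <<'E'
from h import *
im=ctrl.get_image("scene");cv2.imwrite("pics/b.png",cv2.resize(im["pixels"][100:310,130:410,::-1],None,fx=2,fy=2))
E
```

```text
t 4.35 tcp [0.3666 0.188  0.1245] open 0.03403843398171944 q [ 0.29 -0.39  2.21 -0.    1.33  0.56] F [-0.6  1.   0.7] z ang -15.3 [-0.002 -0.001 -1.   ]
```

View pics/b.png

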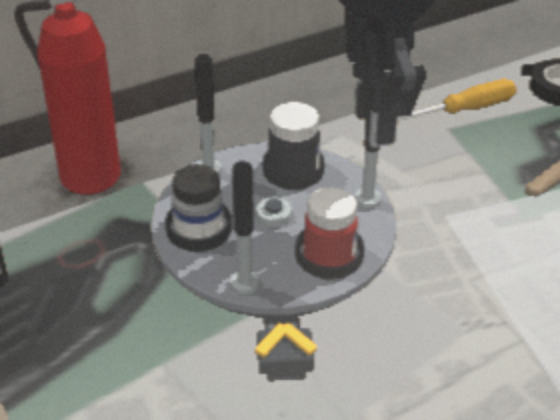

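The jaws straddle the post at crop (373,100), nothing is disturbed, and the red jar is at (331,235). Next is the sweep.

>>> move_arm(
  increments=[
    [[0, 0.0005, -0.018, 0.033], [0, 0.0005, -0.018, 0.033], [0, 0.0005, -0.018, 0.033], [0, 0.0005, -0.018, 0.033], [0, 0.0005, -0.018, 0.033], [0, 0.0005, -0.018, 0.033], [0, 0.0005, -0.018, 0.033], [0, 0.0005, -0.018, 0.033], [0, 0.0005, -0.018, 0.033], [0, 0.0005, -0.018, 0.033], [0, 0.0005, -0.018, 0.033], [0, 0.0005, -0.018, 0.033], [0, 0.0005, -0.018, 0.033], [0, 0.0005, -0.018, 0.033], [0, 0, 0, 0], [0, 0, 0, 0]],
  ],
)

```text
t: 5.73
tool_pos: [0.3186, 0.2251, 0.127]
tool_rot: [0.774, 1.428, -0.77]
contact_force: [0.2, 0.9, -0.4]
opening: 0.0338
```

```bash
cat > j.py <<'E'
from h import *
import sys
c=np.array([.3912,.272])
for cam in ["scene","top"]:
    im=ctrl.get_image(cam);P=cloud(im)
    hsv=cv2.cvtColor(im["pixels"],cv2.COLOR_RGB2HSV)
    d=P[...,:2]-c;r=np.hypot(d[...,0],d[...,1])
    y=(cv2.inRange(hsv,(18,120,120),(35,255,255))>0)&(r>.12)&(r<.17)&(P[...,2]<.05)
    q=P[y];print(cam,"arrow",y.sum(),q.mean(0).round(3) if y.any() else "",np.degrees(np.arctan2(*(q[:,:2]-c).T[::-1])).mean()if y.any() else "")
    for n in ["red_jar","grey_jar","black_jar"]:
        for t in ctrl.trace(cam,n)[:1]:
            p=P[t["region"]&(im["depth"]>0)];zt=np.percentile(p[:,2],95);k=p[p[:,2]>zt-.006];o=(k.max(0)+k.min(0))/2
            print(cam,n,round(t["score"],2),len(p),"top",o.round(3),np.ptp(k,0).round(3),"ang",np.degrees(np.arctan2(*(o[:2]-c)[::-1])).round(1),"r",np.hypot(*(o[:2]-c)).round(3))
    if len(sys.argv)>1 and cam=="scene": cv2.imwrite("pics/"+sys.argv[1],cv2.resize(im["pixels"][100:310,130:410,::-1],None,fx=2,fy=2))
E
python3 m.py; python3 j.py c.png
```

```text
t 5.7333 tcp [0.3186 0.2251 0.127 ] open 0.03379923178945586 q [ 0.42 -0.47  2.26  0.    1.35  1.41] F [ 0.2  0.9 -0.4] z ang -56.7 [ 0.003  0.001 -1.   ]
scene arrow 226 [0.263 0.332 0.029] 155.07619906497175
scene grey_jar 0.71 555 top [0.419 0.323 0.117] [0.09  0.06  0.068] ang 61.9 r 0.058
scene black_jar 0.95 525 top [0.36  0.244 0.139] [0.126 0.073 0.101] ang -138.6 r 0.042
top arrow 169 [0.265 0.33  0.026] 155.1826559427168
top red_jar 0.78 294 top [0.329 0.302 0.245] [0.037 0.028 0.322] ang 154.1 r 0.069
top grey_jar 0.67 438 top [0.446 0.312 0.085] [0.039 0.038 0.007] ang 36.5 r 0.068
top black_jar 0.7 487 top [0.401 0.205 0.092] [0.043 0.042 0.008] ang -81.4 r 0.068
```

View pics/c.png

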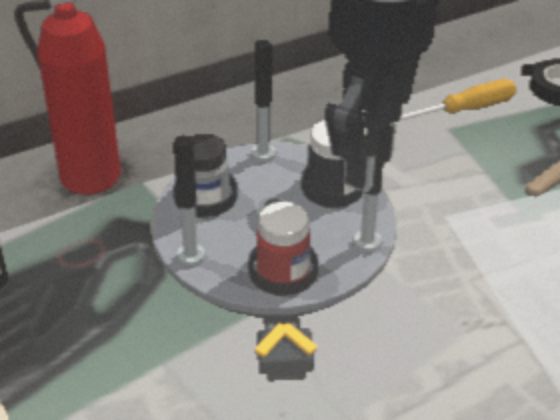

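The red jar at crop (285,245) is almost in line with the chevron at (285,340). It still needs about 2°, so I'll nudge it, centre the jaws on the post, and lift away.

>>> move_arm(
  increments=[
    [[0, 0, -0.007, 0.012], [0, 0, -0.007, 0.012], [0, 0, 0, 0], [0, 0, 0, 0], [0, 0, 0.018, 0], [0, 0, 0.018, 0], [0, 0, 0, 0], [-0.05, 0, 0, 0], [-0.08, 0, 0, 0], [-0.1, 0, 0, 0], [-0.1, 0, 0, 0], [-0.1, 0, 0, 0], [-0.1, 0, 0, 0], [0, 0, 0.1, 0], [0, 0, 0.1, 0], [0, 0, 0.1, 0], [0, 0, 0.1, 0], [0, 0, 0.1, 0], [0, 0, 0, 0], [0, 0, 0, 0]],
  ],
)

```text
t: 7.8
tool_pos: [0.3851, 0.1118, 0.2577]
tool_rot: [0.804, 1.418, -0.804]
contact_force: [-0.3, 0.4, 0.3]
opening: 0.0343
```

```bash
python3 m.py; python3 j.py d.png
```

```text
t 7.8 tcp [0.3851 0.1118 0.2577] open 0.034269782944494495 q [ 0.1  -0.54  2.08  0.    1.59  1.13] F [-0.3  0.4  0.3] z ang -59.2 [-0.001  0.    -1.   ]
scene arrow 226 [0.263 0.331 0.029] 155.15527986821778
scene grey_jar 0.76 607 top [0.445 0.31  0.086] [0.039 0.035 0.007] ang 34.8 r 0.066
scene black_jar 0.74 943 top [0.398 0.206 0.092] [0.043 0.042 0.007] ang -84.3 r 0.066
top arrow 171 [0.265 0.331 0.026] 155.05449911320747
top red_jar 0.81 420 top [0.329 0.298 0.088] [0.037 0.039 0.008] ang 156.9 r 0.067
top grey_jar 0.77 448 top [0.447 0.31  0.086] [0.041 0.038 0.008] ang 34.7 r 0.067
top black_jar 0.94 581 top [0.399 0.204 0.092] [0.041 0.043 0.008] ang -83.8 r 0.069
```

View pics/d.png

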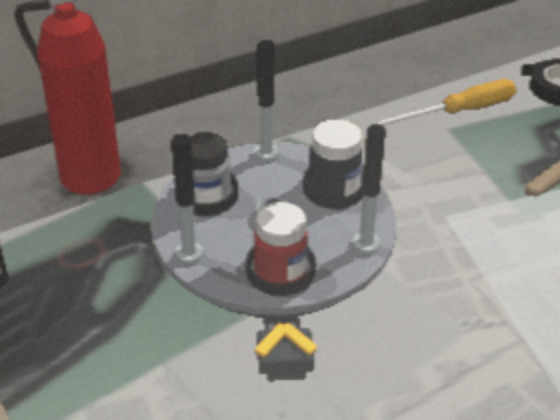

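The red jar at crop (281,245) lines up with the chevron at (285,340). It measures 155–157° against the arrow's 155.1°, an offset of 2 mm or less. All three jars are seated and the arm is clear, so I'm handing in.

```bash
python3 -c "
from station import ctrl
print(ctrl.finish_job())"
```

```text
the job is handed in; nothing more can be done
None
```

I turned the disc about 40° clockwise with the jaws held loosely round one post. I then centred the jaws on the post, lifted clear and handed in at about 8 s; the hand-in gives no verdict.

- **Alignment:** the red jar measured 156.9° directly in the top view, and about 155–156° worked out from the other two jars. The arrow is at 155.1°, so the jar is about 2 mm off the line at most; 15 mm is allowed.
- **Jars:** all three cap heights are as at the start (88, 86 and 92 mm), so the jars are upright and seated.
- **Arm:** the gripper was clear of everything, with the force reading about zero.
- **Failed or disagreeing checks:** the scene-view network did not report the red jar after the turn, so its position there was judged by eye. While the gripper was in the way, some mid-sweep readings were spoiled and I ignored them. The two other jars then put the red jar about 2° apart (156.5° and 158.6°).

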